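# Plug a rigid air pipe into the manifold and open its valve

## Task

Take the thin metal pipe from its wooden block and push it upright into the open push-fit socket of the air manifold, past the seal until it bottoms and holds the socket's check valve open; press it firmly onto the bottom for a moment (some 15 N), without ramming it. Let go, then throw the toggle valve's lever fully over to turn the air on. Leave the wide pipe and the other things on the bench alone.

Things in the scene. Friction and masses are not known exactly. Their poses are not given: they have to be found in the camera images.
- tube: The thin pipe: a bare aluminium tube, 16 mm in diameter, 150 mm long, about 60 g, standing upright in a 60 x 60 x 45 mm wooden block (hole 18 mm wide and 35 mm deep, so 115 mm of the pipe stands clear of the block). Origin: centre of its lower end face, which has a 1 mm chamfer; z runs up along the pipe. The two blocks change places between runs; the other pipe is 25 mm wide and 130 mm long.
- tube_top (a point): Centre of the thin pipe's upper end, 150 mm above its origin.
- manifold: Air manifold fixed to the bench: aluminium block 64 mm (x) by 250 mm (y) by 32 mm high; origin: centre of its underside. On top, from its +y end to its -y end: at y = +60 mm a square grey push-fit socket, 36 x 36 mm and 40 mm tall, with a 5 mm tall black flared ring on it; at y = 0 a low brass plug, 55 mm high; at y = -70 mm a toggle valve with a lever. Its yaw varies.
- mouth (a point): Centre of the flared ring's rim, 77 mm above the bench. The flare narrows from 25 mm to the 17 mm bore, 5 mm down; the bore goes straight down. Sprung seal lips 18 mm below the rim (passed at 22 mm) narrow it to 14 mm: they resist the pipe's entry with 6 to 18 N, then drag on it with 4 to 12 N and bite harder if it is pulled back, so the pipe stays when let go. Below them lies the check valve.
- valve (a joint): Angle of the toggle valve's lever in rad: 0 = off, leaning 0.5 rad from upright to the manifold's -x side; 1.0 = fully on, leaning 0.5 rad to its +x side. It stays where it is left and turns on an axis along the manifold's y, 54 mm above the bench; light friction, about 1 N at its tip.
- valve_tip (a point): Centre of the 26 mm black ball at the lever's end, 60 mm from its axis; the ball's centre is about 107 mm above the bench when off or on, 114 mm when upright. The lever's rod is 10 mm thick.
- check (a joint): Travel in m of the check valve's plunger, hidden in the bore below the seal: 0 = closed (up), 0.004 (a little more under load) = down on its hard stop: the pipe has bottomed. Its spring pushes back with under 1 N; on the stop the force climbs steeply, and over 30 N damages it. Its height differs from run to run and cannot be seen: the pipe bottoms somewhere between 30 and 54 mm below the rim.
Mind the look-alikes: they are no part of the job. What is shaped like the tube but purple is not meant.

How it is judged (in metres and radians):
On the way, in this order (a step that is already met when the one before it is completed fails the run):
1. the thin pipe stands in the socket, past the seal, and has bottomed: the check valve is pressed open by more than 3.5 of its 4 mm, with more than 7 N, for 0.2 s (horizontal distance between tube and mouth below 0.003 m and value of joint check above 0.0035 m and angle between tube's own z axis and vertical below 0.09 rad and contact force between tube and check above 7 N), for 0.2 s.
2. the pipe is let go and the valve lever is thrown over to on (value of joint valve above 0.85 rad and contact force between tube and the fingers below 0.1 N), for 0.2 s.
At the end, for the whole second after the job is handed in: The thin pipe stands at rest in the socket, released, within 3 mm of its axis and 5 degrees of upright, home so far that it holds the check valve open by more than 3 of its 4 mm, and the valve lever is over by more than 0.85 rad (horizontal distance between tube and mouth below 0.003 m and value of joint check above 0.003 m and angle between tube's own z axis and vertical below 0.09 rad and linear speed of tube below 0.02 m/s and value of joint valve above 0.85 rad); the robot touches nothing.
It fails at once if the pipe is rammed onto the bottom with more than 30 N (contact force between tube and check above 30 N).
It fails at once if the valve is opened before the pipe is home (value of joint valve above 0.5 rad and value of joint check below 0.002 m).
It fails at once if the wide pipe, the bottle, the screwdriver or the roll is moved by more than 30 mm (distance of any of wide_tube, oil, driver, tape from where it was at the start of the episode above 0.03 m).
It also fails if it takes over 67 s, if anything falls off the work surface, if the arm or the gripper's body presses on something with over 40 N, if the wrist force passes 120 N, or if a joint passes its speed limit or range.

## Robot

A 6-joint arm with a two-finger parallel gripper is mounted at the origin on the work surface. World frame = base frame: x ahead of the robot, y to its left, z up, the work surface at z = 0. Lengths are in m, angles in degrees, forces in N, time in s.
With the tool pointing down it reaches from about 0.4 to 0.925 m from the base axis. Payload 12.5 kg.
Tool frame: the origin (TCP) lies where the fingers leave the gripper's body, on its centre line; the fingertips stand 78 mm ahead of it and the grasp point (between the pads) lies 59 mm ahead of it (ctrl.hold_point_z is the distance from the TCP to the grasp point, in m); z points along the fingers, y is the line along which they close (so a half turn about z gives the same grasp; the last joint's range is limited). The gripper opens to 95 mm and grips with 3 to 60 N. Pads are 20 mm wide; open, the fingers measure 119 mm over their backs; the gripper's body (75 mm by 180 mm) begins 59 mm behind the grasp point.
Start: joints at [-76.868, 28.126, 89.318, -0, 62.55, -6.05], TCP at [0.205, -0.59, 0.292] pointing down, gripper open.
Joint ranges: [-177.58, 177.58], [-47.91, 125.51], [2.72, 160], [-65.01, 245.01], [3.68, 167.84], [-153.87, 153.87]. Speed limits (degrees/s): [127.2, 127.2, 159.86, 180, 180, 180].

## Interface

Orientations are given as a 3x3 rotation matrix whose columns are the frame's x, y, z axes.
In Python, from bench import state, vision, ctrl gives the robot as it stands. The module is installed in compiled form; this text tells all that it offers.
- The arm moves only by the tool servo_tool, never from a script. Its argument "commands" is a list of rows, each an object with "grip": the opening, from -1 (shut) to 1 (fully open); "delta_pos": the shift along the tool's x, y, z in cm, a list of three; "yaw": the turn about the tool's z in rad. In form: [{"grip": grip, "delta_pos": [x, y, z], "yaw": yaw}, ...]. A call has 1 to 5 rows; each row shifts and turns the commanded pose from where the row before left it, along the tool's axes as they then stand; what a row does not reach is not made up. A row lasts 1/8 s, in which the tool goes at most 62.5 mm and 10.7 degrees, less where a joint would pass 70% of its speed; a pose out of reach is approached as far as the arm can. A call is refused whole if a number of a shift passes 6.25 or a number of a turn 0.188, either way. A call with a gripper value outside its range is refused whole. The fingers move at their own pace and stop on an object; "grip_force" is the grip in N (left out, the last holds). Time passes only in rows, so rows that do not move let the fingers close. It gives the time, the measured TCP pose, the force, the opening and the grip force at its end, in the units of the state.
- state(): the state, without advancing time (a new reading comes with each control period).
- vision.grab_frame(name): name is "scene" or "top" or "wrist"; returns the picture (420x560x3 uint8, red, green, blue); there is no depth.
- vision.camera_model(name): a dict with "K" (3x3 intrinsics, pixels), "k1" (the pictures are not rectified: a ray, as slopes to the right and down, at radius r is drawn at 1 + k1 r^2 times it, then the intrinsics apply), "eye" and "rotation" of the camera in the world. Camera axes: x right, y down, z forward; pixel columns grow to the right and rows downward; lengths in m; the calibration is good to about 2 mm. A picture is of the moment at which its call begins: read the wrist's pose just before it. camera_model takes no time and is no camera call; for the wrist camera it gives the pose at the moment of the call.
- ctrl.sign_off(): hands the job in; it is judged then, once.
The state is a dict: "t": time; "joint_pos": joint angles; "dq": joint speeds; "effort": joint torques, N m; "tcp_pos": TCP position; "ee_rot": TCP orientation; "force": force on the tool from outside, world axes, zero at the start; "moment": the same for the moment, N m; "grip_width": opening from 0.0 (shut) to 1.0 (fully open); "grip_force": force on a finger pad.
Only numpy, scipy, OpenCV 4.12 (cv2) and the standard library are available. Lean on these libraries where they do the work, as an engineer would, in place of code of your own. Each camera call takes 0.05 s, during which the arm holds its last target. There are 200 camera calls.

## Working session

There is one attempt and no reset: what is moved stays moved. The work goes in short steps, Python scripts to look and compute and a tool call to move; the robot and the scene stay as the last step left them, time stands still between calls to the robot, and variables do not carry over. Pictures are saved under pics/ and viewed, at most 10 in all, crops included, and the job is handed in when it is done.

Besides the shell and the picture viewer there is one more tool, called as name([rows], argument=value, ...), one row to a line, values as JSON. servo_tool: Moves the arm, as the interface text tells. Its arguments: {"type":"object","properties":{"commands":{"type":"array"},"grip_force":{"type":"number"}},"required":["commands"]}

```bash
mkdir -p pics; cat > h.py <<'E'
import numpy as np, cv2
from bench import state, vision, ctrl
def ray(m,u,v):
    K=np.array(m["K"]);k=m["k1"]
    d=np.array([(u-K[0,2])/K[0,0],(v-K[1,2])/K[1,1]]);s=d.copy()
    for _ in range(20): s=d/(1+k*(s@s))
    R=np.array(m["rotation"]);r=R@np.array([s[0],s[1],1]);return np.array(m["eye"]),r/np.linalg.norm(r)
def onz(m,u,v,z):
    e,r=ray(m,u,v);return e+r*(z-e[2])/r[2]
def tri(*a):
    A=0;b=0
    for m,u,v in a:
        e,r=ray(m,u,v);P=np.eye(3)-np.outer(r,r);A=A+P;b=b+P@e
    x=np.linalg.solve(A,b)
    return x,[round(1e3*np.linalg.norm((np.eye(3)-np.outer(ray(*q)[1],ray(*q)[1]))@(x-ray(*q)[0])),1) for q in a]
def proj(m,p):
    K=np.array(m["K"]);c=np.array(m["rotation"]).T@(np.array(p)-m["eye"]);s=c[:2]/c[2];s=s*(1+m["k1"]*(s@s))
    return K[0,0]*s[0]+K[0,2],K[1,1]*s[1]+K[1,2]
E
python3 - <<'E'
from h import *
s=state();print(s["t"],s["tcp_pos"],s["ee_rot"],s["force"],s["grip_width"])
for n in("scene","top","wrist"):
    im=vision.grab_frame(n);cv2.imwrite(f"pics/{n}0.png",im[:,:,::-1]);m=vision.camera_model(n);print(n,m)
E
```

```text
0.0 [ 0.20533927 -0.59014277  0.29166358] [[ 9.44473973e-01  3.28586150e-01 -2.39428306e-04]
 [ 3.28586214e-01 -9.44473385e-01  1.06104585e-03]
 [ 1.22511306e-04 -1.08080303e-03 -9.99999408e-01]] [ 0.53695625 -0.04589872  0.75356819] 0.9999261916401262
scene {'K': array([[383.87169236,   0.        , 275.7966559 ],
       [  0.        , 383.87169236, 205.24171253],
       [  0.        ,   0.        ,   1.        ]]), 'k1': -0.11056990808007801, 'eye': array([0.93851171, 0.3197294 , 0.54359805]), 'rotation': array([[-0.50555898,  0.57037987, -0.64736151],
       [ 0.86276699,  0.32848968, -0.38435355],
       [-0.00657595, -0.75283553, -0.65817583]])}
top {'K': array([[379.12564888,   0.        , 278.06374677],
       [  0.        , 379.12564888, 207.26227301],
       [  0.        ,   0.        ,   1.        ]]), 'k1': -0.029637373765767843, 'eye': array([0.46319726, 0.06258118, 0.84504404]), 'rotation': array([[-0.02429683, -0.99861528,  0.04666028],
       [-0.99946236,  0.02323663, -0.02313133],
       [ 0.02201507, -0.04719721, -0.99864296]])}
wrist {'K': array([[331.36400563,   0.        , 280.83810721],
       [  0.        , 331.36400563, 209.07293182],
       [  0.        ,   0.        ,   1.        ]]), 'k1': 0.016371918014980363, 'eye': array([ 0.26996992, -0.56714385,  0.38441208]), 'rotation': array([[ 3.29371371e-01, -9.15739591e-01, -2.30077162e-01],
       [-9.44200412e-01, -3.19517251e-01, -7.99644237e-02],
       [-2.87033532e-04,  2.43576943e-01, -9.69881534e-01]])}
```

View pics/scene0.png

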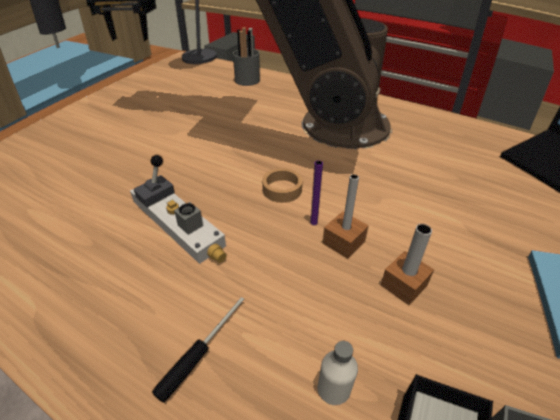

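View pics/top0.png

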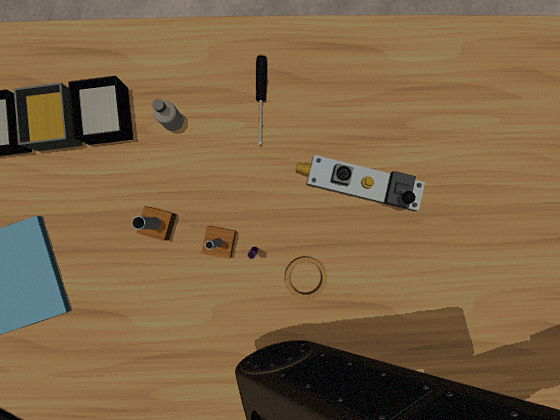

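The scene view shows the thin pipe's top at about (352,177), the wide pipe at (423,230), the purple decoy at (318,163), the ring at (188,211) and the lever ball at (157,160). In the top view the same things are at (210,245), (140,223), (253,252), (343,174) and (408,197). I'll refine these with crops.

```bash
python3 - <<'E'
import cv2,numpy as np
s=cv2.imread("pics/scene0.png");t=cv2.imread("pics/top0.png")
def c(im,u,v):
    w=16;return cv2.resize(im[v-w:v+w,u-w:u+w],(256,256),interpolation=cv2.INTER_NEAREST)
a=np.hstack([c(s,352,180),c(s,188,212),c(s,157,162)]);b=np.hstack([c(t,212,243),c(t,343,174),c(t,406,192)])
cv2.imwrite("pics/crop.png",np.vstack([a,b]))
E
```

```text
(no output)
```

View pics/crop.png

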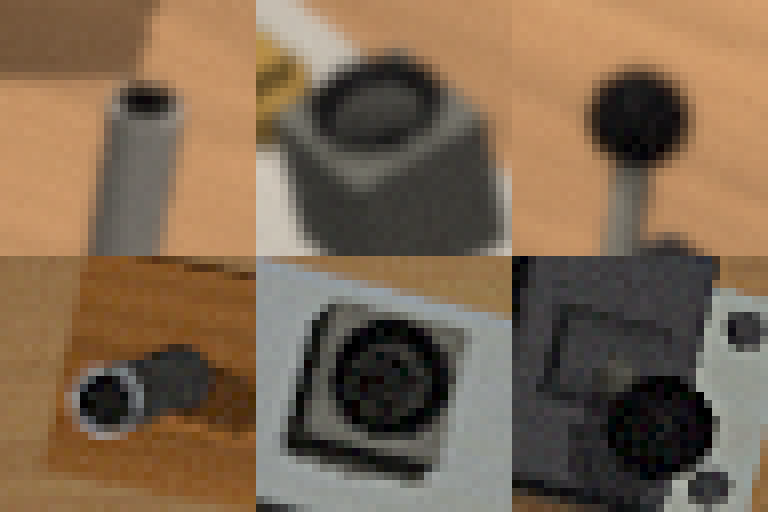

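The crops give these centres. Scene: tube top (353.9,176.1), ring (186.5,208), ball (156.2,160.1). Top: tube (208.8,244.5), ring (343.5,172.8), ball (408.1,196.8).

```bash
python3 - <<'E'
from h import *
S=vision.camera_model("scene");T=vision.camera_model("top")
for n,a,b,z in(("tube",(353.9,176.1),(208.8,244.5),.160),("mouth",(186.5,208),(343.5,172.8),.077),("ball",(156.2,160.1),(408.1,196.8),.107),("purple",(318,163),(253,252),.15),("wide",(423,230),(139,223),.14)):
    x,r=tri((S,*a),(T,*b));print(n,x.round(4),r,"topz",onz(T,*b,z).round(4),"scz",onz(S,*a,z).round(4))
# manifold corners in top (white plate)
im=cv2.imread("pics/top0.png");h=cv2.cvtColor(im,cv2.COLOR_BGR2HSV)
mk=((h[...,1]<40)&(h[...,2]>120)).astype(np.uint8);mk[:, :290]=0;mk[:,440:]=0;mk[:140]=0;mk[220:]=0
pts=cv2.findNonZero(mk);pp=np.array([onz(T,*p[0],.032)[:2] for p in pts],np.float32)
r=cv2.minAreaRect(pp);print(r,cv2.boxPoints(r).round(3))
# block edges: wood block of thin tube
E
```

```text
tube [0.4315 0.172  0.1597] [np.float64(0.9), np.float64(0.9)] topz [0.4312 0.1727 0.16  ] scz [0.4324 0.1713 0.16  ]
mouth [ 0.5673 -0.0919  0.0758] [np.float64(0.9), np.float64(0.9)] topz [ 0.5666 -0.0909  0.077 ] scz [ 0.5686 -0.0918  0.077 ]
ball [ 0.5129 -0.2115  0.1101] [np.float64(1.1), np.float64(1.1)] topz [ 0.5124 -0.2117  0.107 ] scz [ 0.5101 -0.2165  0.107 ]
purple [0.4144 0.0955 0.149 ] [np.float64(1.4), np.float64(1.4)] topz [0.4151 0.0942 0.15  ] scz [0.4149 0.0972 0.15  ]
wide [0.4733 0.3054 0.1347] [np.float64(0.8), np.float64(0.8)] topz [0.473  0.3044 0.14  ] scz [0.4798 0.3049 0.14  ]
((0.5509511232376099, -0.14823858439922333), (0.250368595123291, 0.06400197744369507), 74.90813446044922) [[ 0.487 -0.261]
 [ 0.549 -0.277]
 [ 0.614 -0.036]
 [ 0.553 -0.019]]
```

servo_tool([
  {"grip": 1, "delta_pos": [4.7, -2.75, 0], "yaw": 0},
  {"grip": 1, "delta_pos": [4.7, -2.75, 0], "yaw": 0},
  {"grip": 1, "delta_pos": [4.7, -2.75, 0], "yaw": 0},
  {"grip": 1, "delta_pos": [4.7, -2.75, 0], "yaw": 0},
  {"grip": 1, "delta_pos": [4.7, -2.75, 0], "yaw": 0},
])

```text
t: 0.78
tcp_pos: [0.3831, -0.3818, 0.2922]
ee_rot: [[0.945, 0.328, -0.0], [0.328, -0.945, -0.0], [-0.0, -0.0, -1.0]]
force: [0.5, 0.1, 0.0]
grip_width: 1.003
grip_force: 0.0
```

servo_tool([
  {"grip": 1, "delta_pos": [4.7, -2.75, 0], "yaw": 0},
  {"grip": 1, "delta_pos": [4.5, -2.75, 0], "yaw": 0},
  {"grip": 1, "delta_pos": [1.5, -5, 0], "yaw": 0},
  {"grip": 1, "delta_pos": [1.5, -5, 0], "yaw": 0},
  {"grip": 1, "delta_pos": [1.5, -5, 0], "yaw": 0},
])

```text
t: 1.4
tcp_pos: [0.4439, -0.1429, 0.2921]
ee_rot: [[0.945, 0.328, -0.0], [0.328, -0.945, 0.0], [-0.0, -0.0, -1.0]]
force: [-0.2, -0.4, -0.0]
grip_width: 0.999
grip_force: 0.0
```

servo_tool([
  {"grip": 1, "delta_pos": [1.5, -5, 0], "yaw": 0},
  {"grip": 1, "delta_pos": [1.5, -5, 0], "yaw": 0},
  {"grip": 1, "delta_pos": [1.5, -5, 0], "yaw": 0},
  {"grip": 1, "delta_pos": [1.5, -5, 0], "yaw": 0},
  {"grip": 1, "delta_pos": [0, 0, 0], "yaw": 0},
])

```text
t: 2.02
tcp_pos: [0.4346, 0.0666, 0.2922]
ee_rot: [[0.943, 0.333, -0.0], [0.333, -0.943, 0.0], [-0.0, -0.0, -1.0]]
force: [1.2, -0.0, -0.7]
grip_width: 0.998
grip_force: 0.0
```

servo_tool([
  {"grip": 1, "delta_pos": [1.6, -5, 0], "yaw": 0},
  {"grip": 1, "delta_pos": [1.6, -5, 0], "yaw": 0},
  {"grip": 1, "delta_pos": [0, 0, 0], "yaw": 0},
])

```text
t: 2.4
tcp_pos: [0.4325, 0.1706, 0.292]
ee_rot: [[0.943, 0.332, -0.0], [0.332, -0.943, -0.0], [-0.0, -0.0, -1.0]]
force: [0.1, -0.2, 0.2]
grip_width: 1.001
grip_force: 0.0
```

```bash
python3 - <<'E'
from h import *
s=state();m=vision.camera_model("wrist");im=vision.grab_frame("wrist");cv2.imwrite("pics/w1.png",im[:,:,::-1])
print(s["tcp_pos"],s["ee_rot"],proj(m,(.4315,.172,.16)),proj(m,(.4315,.172,.045)))
E
```

```text
[0.43245303 0.17057769 0.29203292] [[ 9.43444227e-01  3.31531269e-01 -9.09279379e-05]
 [ 3.31531270e-01 -9.43444231e-01 -7.49842148e-06]
 [-8.82713996e-05 -2.30711122e-05 -9.99999996e-01]] (np.float64(279.1028178992545), np.float64(226.30508736688887)) (np.float64(279.6041949009478), np.float64(193.92059055057538))
```

View pics/w1.png

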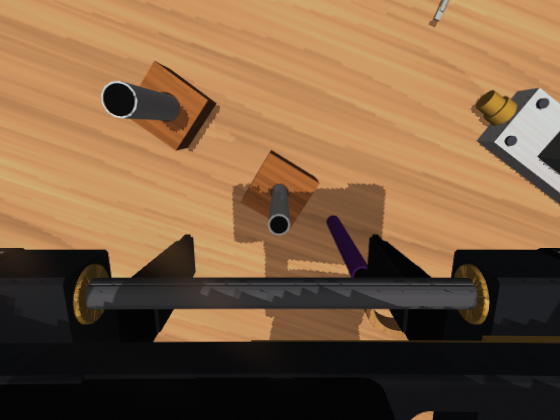

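The pipe's top is at (279,225), against a prediction of (279,226), so the position holds. Now I'll descend.

servo_tool([
  {"grip": 1, "delta_pos": [0, -0.15, 4], "yaw": 0},
  {"grip": 1, "delta_pos": [0, 0, 4], "yaw": 0},
  {"grip": 1, "delta_pos": [0, 0, 2.5], "yaw": 0},
  {"grip": 1, "delta_pos": [0, 0, 0], "yaw": 0},
])

```text
t: 2.95
tcp_pos: [0.4319, 0.1688, 0.1861]
ee_rot: [[0.945, 0.327, -0.003], [0.327, -0.945, -0.001], [-0.003, -0.0, -1.0]]
force: [1.4, -0.0, 0.9]
grip_width: 0.999
grip_force: 0.0
```

servo_tool([
  {"grip": -1, "delta_pos": [0, 0, 0], "yaw": 0},
  {"grip": -1, "delta_pos": [0, 0, 0], "yaw": 0},
  {"grip": -1, "delta_pos": [0, 0, 0], "yaw": 0},
  {"grip": -1, "delta_pos": [0, 0, 0], "yaw": 0},
  {"grip": -1, "delta_pos": [0, 0, 0], "yaw": 0},
], grip_force=40)

```text
t: 3.58
tcp_pos: [0.432, 0.1704, 0.1873]
ee_rot: [[0.944, 0.329, 0.0], [0.329, -0.944, -0.0], [0.0, 0.0, -1.0]]
force: [0.2, -0.7, -0.8]
grip_width: 0.534
grip_force: 0.0
```

servo_tool([
  {"grip": -1, "delta_pos": [0, 0, 0], "yaw": 0},
  {"grip": -1, "delta_pos": [0, 0, 0], "yaw": 0},
  {"grip": -1, "delta_pos": [0, 0, 0], "yaw": 0},
  {"grip": -1, "delta_pos": [0, 0, 0], "yaw": 0},
  {"grip": -1, "delta_pos": [0, 0, 0], "yaw": 0},
])

```text
t: 4.2
tcp_pos: [0.4319, 0.1706, 0.1871]
ee_rot: [[0.945, 0.328, -0.0], [0.328, -0.945, 0.0], [-0.0, -0.0, -1.0]]
force: [-1.7, 5.1, -1.3]
grip_width: 0.162
grip_force: 40.0
```

servo_tool([
  {"grip": -1, "delta_pos": [0, 0, 0], "yaw": 0},
  {"grip": -1, "delta_pos": [0, 0, 0], "yaw": 0},
])

```text
t: 4.45
tcp_pos: [0.4319, 0.1706, 0.1871]
ee_rot: [[0.945, 0.328, -0.0], [0.328, -0.945, 0.0], [-0.0, -0.0, -1.0]]
force: [-2.6, 4.9, -1.7]
grip_width: 0.159
grip_force: 40.0
```

servo_tool([
  {"grip": -1, "delta_pos": [0, -0.12, 0], "yaw": 0},
  {"grip": -1, "delta_pos": [0, 0, 0], "yaw": 0},
])

```text
t: 4.7
tcp_pos: [0.4317, 0.1714, 0.1872]
ee_rot: [[0.944, 0.329, 0.0], [0.329, -0.944, -0.0], [-0.0, 0.001, -1.0]]
force: [0.9, 0.3, -0.7]
grip_width: 0.162
grip_force: 40.0
```

servo_tool([
  {"grip": -1, "delta_pos": [0, 0, -1.5], "yaw": 0},
  {"grip": -1, "delta_pos": [0, 0, -3], "yaw": 0},
  {"grip": -1, "delta_pos": [0, 0, -4], "yaw": 0},
  {"grip": -1, "delta_pos": [0, 0, -4], "yaw": 0},
  {"grip": -1, "delta_pos": [0, 0, 0], "yaw": 0},
])

```text
t: 5.32
tcp_pos: [0.4322, 0.1715, 0.3146]
ee_rot: [[0.944, 0.329, 0.005], [0.329, -0.944, 0.001], [0.005, 0.001, -1.0]]
force: [0.8, 0.3, -0.5]
grip_width: 0.164
grip_force: 40.0
```

```bash
python3 - <<'E'
from h import *
s=state();im=vision.grab_frame("scene");cv2.imwrite("pics/s1.png",im[:,:,::-1])
print(s["tcp_pos"],s["force"],s["grip_width"])
E
```

```text
[0.43221911 0.17152256 0.31461977] [ 0.79658549  0.31664271 -0.4503124 ] 0.16382001022249132
```

View pics/s1.png

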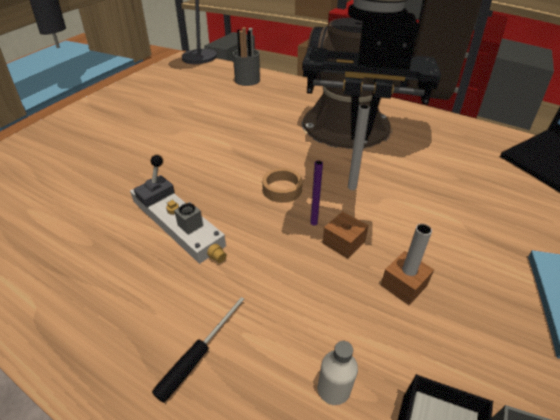

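The block is empty at (346,235) and the pipe hangs upright in the gripper, its lower end at about (353,188). Carrying it over to the socket.

servo_tool([
  {"grip": -1, "delta_pos": [0.7, 4.9, 0], "yaw": 0},
  {"grip": -1, "delta_pos": [0.7, 4.9, 0], "yaw": 0},
  {"grip": -1, "delta_pos": [0.7, 4.9, 0], "yaw": 0},
  {"grip": -1, "delta_pos": [0.7, 4.9, 0], "yaw": 0},
  {"grip": -1, "delta_pos": [0.7, 4.9, 0], "yaw": 0},
])

```text
t: 6.0
tcp_pos: [0.5454, -0.05, 0.3106]
ee_rot: [[0.945, 0.328, -0.002], [0.328, -0.945, 0.0], [-0.002, -0.001, -1.0]]
force: [0.2, 0.4, -0.8]
grip_width: 0.163
grip_force: 40.0
```

servo_tool([
  {"grip": -1, "delta_pos": [0.6, 4.7, 0], "yaw": 0},
  {"grip": -1, "delta_pos": [0, 0, 0], "yaw": 0.15},
  {"grip": -1, "delta_pos": [0, 0, 0], "yaw": 0.15},
  {"grip": -1, "delta_pos": [0, 0, 0], "yaw": 0.15},
  {"grip": -1, "delta_pos": [0, 0, 0], "yaw": 0.15},
])

```text
t: 6.62
tcp_pos: [0.566, -0.0909, 0.3104]
ee_rot: [[0.964, -0.267, -0.003], [-0.267, -0.964, 0.0], [-0.003, 0.0, -1.0]]
force: [0.0, -0.1, -0.9]
grip_width: 0.163
grip_force: 40.0
```

servo_tool([
  {"grip": -1, "delta_pos": [0, 0, 0], "yaw": 0},
  {"grip": -1, "delta_pos": [0, 0, 0], "yaw": 0},
])

```text
t: 6.88
tcp_pos: [0.5662, -0.0908, 0.3114]
ee_rot: [[0.966, -0.259, -0.001], [-0.259, -0.966, 0.0], [-0.001, 0.0, -1.0]]
force: [-0.0, -0.1, -0.7]
grip_width: 0.16
grip_force: 40.0
```

```bash
python3 - <<'E'
from h import *
s=state();print(s["tcp_pos"],s["ee_rot"],s["joint_pos"])
o=[]
x,y,z=s["tcp_pos"];b=(x,y,z-.1771)
for n in("scene","wrist"):
    m=vision.camera_model(n);im=vision.grab_frame(n)[:,:,::-1];cv2.imwrite(f"pics/a_{n}.png",im)
    for p in (b,(.567,-.091,.077)):
        print(n,proj(m,p))
    u,v=map(int,proj(m,b));u=min(max(u,50),510);v=min(max(v,50),370);print(u-50,v-50)
    o.append(cv2.resize(im[v-50:v+50,u-50:u+50],(400,400),interpolation=cv2.INTER_NEAREST))
cv2.imwrite("pics/a.png",np.hstack(o))
E
```

```text
[ 0.56617143 -0.09080575  0.31140506] [[ 9.65875400e-01 -2.59004394e-01 -1.19836438e-03]
 [-2.59004396e-01 -9.65876130e-01  1.56154237e-04]
 [-1.19791618e-03  1.59556105e-04 -9.99999270e-01]] [-1.57078332e+01  2.28369966e+01  9.53008260e+01 -1.13057327e-02
  6.19306972e+01  8.93084929e+01]
scene (np.float64(182.6601887555447), np.float64(182.93566519685243))
scene (np.float64(187.37302295796664), np.float64(207.64786950943753))
132 132
wrist (np.float64(281.5037921021437), np.float64(209.45335757682707))
wrist (np.float64(281.37823807590166), np.float64(194.66268701037458))
231 159
```

View pics/a.png

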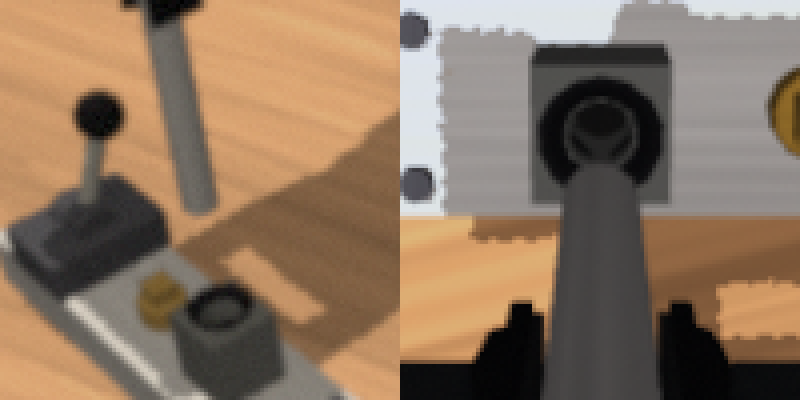

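In the wrist view the ring centre and the pipe axis share column 280.7. The scene view agrees with the prediction within 1 px, so the pipe is aligned. Descending.

servo_tool([
  {"grip": -1, "delta_pos": [0.08, 0, 1.5], "yaw": 0},
  {"grip": -1, "delta_pos": [0, 0, 2], "yaw": 0},
  {"grip": -1, "delta_pos": [0, 0, 1.2], "yaw": 0},
  {"grip": -1, "delta_pos": [0, 0, 0.4], "yaw": 0},
  {"grip": -1, "delta_pos": [0, 0, 0], "yaw": 0},
], grip_force=50)

```text
t: 7.6
tcp_pos: [0.5672, -0.091, 0.2612]
ee_rot: [[0.965, -0.262, -0.0], [-0.262, -0.965, -0.0], [0.0, 0.0, -1.0]]
force: [-0.6, 0.6, -1.3]
grip_width: 0.164
grip_force: 50.0
```

servo_tool([
  {"grip": -1, "delta_pos": [0, 0, 0.4], "yaw": 0},
  {"grip": -1, "delta_pos": [0, 0, 0.4], "yaw": 0},
  {"grip": -1, "delta_pos": [0, 0, 0.4], "yaw": 0},
  {"grip": -1, "delta_pos": [0, 0, 0], "yaw": 0},
])

```text
t: 8.1
tcp_pos: [0.567, -0.091, 0.2489]
ee_rot: [[0.965, -0.262, -0.001], [-0.262, -0.965, 0.0], [-0.001, 0.0, -1.0]]
force: [-0.7, 1.1, 0.2]
grip_width: 0.161
grip_force: 50.0
```

servo_tool([
  {"grip": -1, "delta_pos": [0, 0, 0.3], "yaw": 0},
  {"grip": -1, "delta_pos": [0, 0, 0.3], "yaw": 0},
  {"grip": -1, "delta_pos": [0, 0, 0.3], "yaw": 0},
  {"grip": -1, "delta_pos": [0, 0, 0.2], "yaw": 0},
])

```text
t: 8.6
tcp_pos: [0.567, -0.091, 0.238]
ee_rot: [[0.965, -0.262, -0.0], [-0.262, -0.965, -0.0], [-0.0, 0.0, -1.0]]
force: [0.0, 0.2, -1.0]
grip_width: 0.164
grip_force: 50.0
```

servo_tool([
  {"grip": -1, "delta_pos": [0, 0, 0.2], "yaw": 0},
  {"grip": -1, "delta_pos": [0, 0, 0.2], "yaw": 0},
])

```text
t: 8.85
tcp_pos: [0.5673, -0.0911, 0.235]
ee_rot: [[0.965, -0.262, 0.001], [-0.262, -0.965, -0.001], [0.001, 0.0, -1.0]]
force: [-1.5, -0.1, 9.5]
grip_width: 0.161
grip_force: 50.0
```

servo_tool([
  {"grip": -1, "delta_pos": [0, 0, 0.2], "yaw": 0},
  {"grip": -1, "delta_pos": [0, 0, 0.1], "yaw": 0},
])

```text
t: 9.1
tcp_pos: [0.5673, -0.0911, 0.2322]
ee_rot: [[0.965, -0.262, 0.002], [-0.262, -0.965, -0.001], [0.002, 0.0, -1.0]]
force: [-2.3, 1.1, 9.7]
grip_width: 0.161
grip_force: 50.0
```

servo_tool([
  {"grip": -1, "delta_pos": [0, 0, 0.2], "yaw": 0},
  {"grip": -1, "delta_pos": [0, 0, 0.2], "yaw": 0},
  {"grip": -1, "delta_pos": [0, 0, 0.1], "yaw": 0},
])

```text
t: 9.48
tcp_pos: [0.5673, -0.0911, 0.2272]
ee_rot: [[0.965, -0.262, 0.001], [-0.262, -0.965, -0.001], [0.001, 0.0, -1.0]]
force: [-2.0, 0.5, 9.9]
grip_width: 0.163
grip_force: 50.0
```

servo_tool([
  {"grip": -1, "delta_pos": [0, 0, 0.1], "yaw": 0},
  {"grip": -1, "delta_pos": [0, 0, 0.1], "yaw": 0},
])

```text
t: 9.72
tcp_pos: [0.5673, -0.0911, 0.2253]
ee_rot: [[0.965, -0.262, 0.001], [-0.262, -0.965, -0.001], [0.002, 0.0, -1.0]]
force: [-1.9, 0.5, 8.9]
grip_width: 0.161
grip_force: 50.0
```

servo_tool([
  {"grip": -1, "delta_pos": [0, 0, 0.1], "yaw": 0},
  {"grip": -1, "delta_pos": [0, 0, 0.1], "yaw": 0},
])

```text
t: 9.98
tcp_pos: [0.5673, -0.0911, 0.2233]
ee_rot: [[0.965, -0.262, 0.001], [-0.262, -0.965, -0.001], [0.002, 0.0, -1.0]]
force: [-1.9, 1.3, 9.7]
grip_width: 0.165
grip_force: 50.0
```

servo_tool([
  {"grip": -1, "delta_pos": [0, 0, 0.1], "yaw": 0},
  {"grip": -1, "delta_pos": [0, 0, 0.1], "yaw": 0},
])

```text
t: 10.22
tcp_pos: [0.5673, -0.0911, 0.2213]
ee_rot: [[0.965, -0.262, 0.002], [-0.262, -0.965, -0.001], [0.002, 0.0, -1.0]]
force: [-1.9, 0.3, 10.6]
grip_width: 0.16
grip_force: 50.0
```

servo_tool([
  {"grip": -1, "delta_pos": [0, 0, 0.07], "yaw": 0},
  {"grip": -1, "delta_pos": [0, 0, 0.07], "yaw": 0},
])

```text
t: 10.48
tcp_pos: [0.5673, -0.0911, 0.2199]
ee_rot: [[0.965, -0.262, 0.001], [-0.262, -0.965, -0.001], [0.002, 0.0, -1.0]]
force: [-2.1, 0.3, 9.6]
grip_width: 0.164
grip_force: 50.0
```

servo_tool([
  {"grip": -1, "delta_pos": [0, 0, 0.1], "yaw": 0},
  {"grip": -1, "delta_pos": [0, 0, 0.1], "yaw": 0},
])

```text
t: 10.72
tcp_pos: [0.5673, -0.0911, 0.2179]
ee_rot: [[0.965, -0.262, 0.002], [-0.262, -0.965, -0.001], [0.002, 0.0, -1.0]]
force: [-1.5, 0.5, 9.7]
grip_width: 0.161
grip_force: 50.0
```

servo_tool([
  {"grip": -1, "delta_pos": [0, 0, 0.1], "yaw": 0},
  {"grip": -1, "delta_pos": [0, 0, 0.1], "yaw": 0},
])

```text
t: 10.98
tcp_pos: [0.5673, -0.0911, 0.2158]
ee_rot: [[0.965, -0.262, 0.001], [-0.262, -0.965, -0.001], [0.002, 0.0, -1.0]]
force: [-2.0, 0.1, 10.5]
grip_width: 0.162
grip_force: 50.0
```

servo_tool([
  {"grip": -1, "delta_pos": [0, 0, 0.1], "yaw": 0},
  {"grip": -1, "delta_pos": [0, 0, 0.1], "yaw": 0},
])

```text
t: 11.22
tcp_pos: [0.5673, -0.0911, 0.2138]
ee_rot: [[0.965, -0.262, 0.001], [-0.262, -0.965, -0.001], [0.001, 0.0, -1.0]]
force: [-2.0, 0.3, 9.7]
grip_width: 0.166
grip_force: 50.0
```

servo_tool([
  {"grip": -1, "delta_pos": [0, 0, 0.1], "yaw": 0},
  {"grip": -1, "delta_pos": [0, 0, 0.1], "yaw": 0},
])

```text
t: 11.48
tcp_pos: [0.5673, -0.0911, 0.2118]
ee_rot: [[0.965, -0.262, 0.001], [-0.262, -0.965, -0.001], [0.002, 0.0, -1.0]]
force: [-1.9, 0.8, 10.1]
grip_width: 0.163
grip_force: 50.0
```

servo_tool([
  {"grip": -1, "delta_pos": [0, 0, 0.1], "yaw": 0},
  {"grip": -1, "delta_pos": [0, 0, 0.1], "yaw": 0},
])

```text
t: 11.72
tcp_pos: [0.5673, -0.0911, 0.2098]
ee_rot: [[0.965, -0.262, 0.001], [-0.262, -0.965, -0.001], [0.002, 0.0, -1.0]]
force: [-1.6, -0.2, 11.3]
grip_width: 0.163
grip_force: 50.0
```

servo_tool([
  {"grip": -1, "delta_pos": [0, 0, 0.1], "yaw": 0},
  {"grip": -1, "delta_pos": [0, 0, 0.1], "yaw": 0},
])

```text
t: 11.98
tcp_pos: [0.5673, -0.0911, 0.2079]
ee_rot: [[0.965, -0.262, 0.001], [-0.262, -0.965, -0.001], [0.002, 0.0, -1.0]]
force: [-1.6, 0.4, 10.1]
grip_width: 0.164
grip_force: 50.0
```

servo_tool([
  {"grip": -1, "delta_pos": [0, 0, 0.1], "yaw": 0},
  {"grip": -1, "delta_pos": [0, 0, 0.1], "yaw": 0},
])

```text
t: 12.22
tcp_pos: [0.5674, -0.0911, 0.206]
ee_rot: [[0.965, -0.262, 0.002], [-0.262, -0.965, -0.001], [0.002, 0.0, -1.0]]
force: [-3.0, 1.1, 16.1]
grip_width: 0.163
grip_force: 50.0
```

servo_tool([
  {"grip": -1, "delta_pos": [0, 0, 0], "yaw": 0},
])

```text
t: 12.35
tcp_pos: [0.5673, -0.0911, 0.206]
ee_rot: [[0.965, -0.262, 0.002], [-0.262, -0.965, -0.001], [0.002, 0.0, -1.0]]
force: [-1.4, 0.5, 10.6]
grip_width: 0.164
grip_force: 50.0
```

servo_tool([
  {"grip": -1, "delta_pos": [0, 0, 0.06], "yaw": 0},
])

```text
t: 12.48
tcp_pos: [0.5674, -0.0911, 0.2058]
ee_rot: [[0.965, -0.262, 0.002], [-0.262, -0.965, -0.001], [0.002, 0.0, -1.0]]
force: [-4.4, -0.1, 17.5]
grip_width: 0.163
grip_force: 50.0
```

servo_tool([
  {"grip": -1, "delta_pos": [0, 0, 0.06], "yaw": 0},
])

```text
t: 12.6
tcp_pos: [0.5675, -0.0911, 0.2055]
ee_rot: [[0.965, -0.262, 0.002], [-0.262, -0.965, -0.001], [0.003, 0.0, -1.0]]
force: [-5.0, 1.1, 22.3]
grip_width: 0.163
grip_force: 50.0
```

servo_tool([
  {"grip": -1, "delta_pos": [0, 0, 0.03], "yaw": 0},
  {"grip": -1, "delta_pos": [0, 0, 0], "yaw": 0},
])

```text
t: 12.85
tcp_pos: [0.5675, -0.0911, 0.2055]
ee_rot: [[0.965, -0.262, 0.003], [-0.262, -0.965, -0.001], [0.003, 0.0, -1.0]]
force: [-5.1, 0.7, 21.9]
grip_width: 0.16
grip_force: 50.0
```

servo_tool([
  {"grip": -1, "delta_pos": [0, 0, 0.04], "yaw": 0},
  {"grip": -1, "delta_pos": [0, 0, 0], "yaw": 0},
  {"grip": -1, "delta_pos": [0, 0, 0], "yaw": 0},
  {"grip": -1, "delta_pos": [0, 0, 0], "yaw": 0},
])

```text
t: 13.35
tcp_pos: [0.5675, -0.0911, 0.2054]
ee_rot: [[0.965, -0.262, 0.003], [-0.262, -0.965, -0.001], [0.003, 0.0, -1.0]]
force: [-5.5, 0.2, 23.2]
grip_width: 0.162
grip_force: 50.0
```

servo_tool([
  {"grip": 0.2, "delta_pos": [0, 0, 0], "yaw": 0},
  {"grip": 0.2, "delta_pos": [0, 0, 0], "yaw": 0},
  {"grip": 0.2, "delta_pos": [0, 0, 0], "yaw": 0},
  {"grip": 0.2, "delta_pos": [0, 0, 0], "yaw": 0},
  {"grip": 0.2, "delta_pos": [0, 0, 0], "yaw": 0},
])

```text
t: 13.98
tcp_pos: [0.5671, -0.091, 0.2028]
ee_rot: [[0.965, -0.262, -0.0], [-0.262, -0.965, 0.0], [-0.0, 0.0, -1.0]]
force: [-0.2, 0.2, -0.2]
grip_width: 0.584
grip_force: 0.0
```

servo_tool([
  {"grip": 0.2, "delta_pos": [0, 0, -2], "yaw": 0},
  {"grip": 0.2, "delta_pos": [0, 0, -4], "yaw": 0},
  {"grip": 0.2, "delta_pos": [0, 0, -4], "yaw": 0},
  {"grip": 0.2, "delta_pos": [0, 0, 0], "yaw": 0},
])

```text
t: 14.48
tcp_pos: [0.5677, -0.0911, 0.3057]
ee_rot: [[0.965, -0.262, 0.005], [-0.262, -0.965, -0.002], [0.005, 0.0, -1.0]]
force: [-0.2, 0.5, -0.5]
grip_width: 0.6
grip_force: 0.0
```

```bash
python3 - <<'E'
from h import *
s=state();print(s["tcp_pos"],s["grip_width"],s["force"])
o=[]
for n,w in(("scene",(110,90)),("top",(310,100))):
    m=vision.camera_model(n);im=vision.grab_frame(n)[:,:,::-1];cv2.imwrite(f"pics/b_{n}.png",im)
    print(n,[tuple(np.round(proj(m,(.567,-.091,z)),1)) for z in(.077,.178,.182)])
    u,v=w;o.append(cv2.resize(im[v:v+150,u:u+100],(400,600),interpolation=cv2.INTER_NEAREST))
cv2.imwrite("pics/b.png",np.hstack(o))
E
```

```text
[ 0.56769515 -0.09112121  0.30566371] 0.600363057067808 [-0.1901147   0.48288773 -0.53227933]
scene [(np.float64(187.4), np.float64(207.6)), (np.float64(178.0), np.float64(162.6)), (np.float64(177.6), np.float64(160.6))]
top [(np.float64(343.5), np.float64(172.6)), (np.float64(354.5), np.float64(164.8)), (np.float64(355.0), np.float64(164.4))]
```

View pics/b.png

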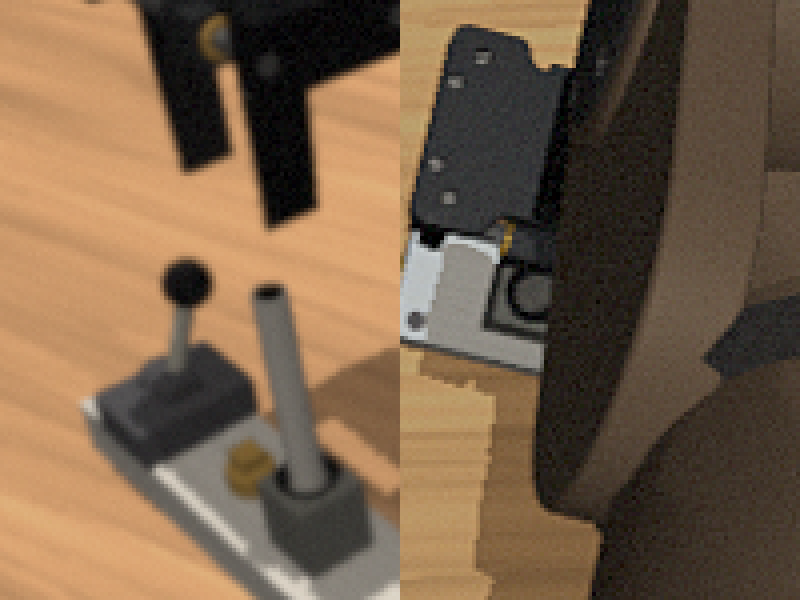

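The pipe stands upright in the socket with its top at (176,163). That puts it at z ≈ 0.178, about 49 mm deep, as expected. The lever is still off, with its ball at (156,160). Going to the lever's -x side with the fingers shut.

servo_tool([
  {"grip": -1, "delta_pos": [-2.4, 4.6, 0], "yaw": 0},
  {"grip": -1, "delta_pos": [-2.4, 4.6, 0], "yaw": 0},
  {"grip": -1, "delta_pos": [-2.3, 4.6, 0], "yaw": 0},
  {"grip": -1, "delta_pos": [0, 0, 0], "yaw": 0},
  {"grip": -1, "delta_pos": [0, 0, 0], "yaw": 0},
], grip_force=20)

```text
t: 15.2
tcp_pos: [0.4624, -0.2054, 0.3021]
ee_rot: [[0.965, -0.263, -0.001], [-0.263, -0.965, 0.001], [-0.001, -0.0, -1.0]]
force: [-0.1, 0.3, 0.0]
grip_width: 0.126
grip_force: 0.0
```

servo_tool([
  {"grip": -1, "delta_pos": [0, 0, 4], "yaw": 0},
  {"grip": -1, "delta_pos": [0, 0, 4], "yaw": 0},
  {"grip": -1, "delta_pos": [0, 0, 3], "yaw": 0},
  {"grip": -1, "delta_pos": [0, 0, 2.5], "yaw": 0},
  {"grip": -1, "delta_pos": [0, 0, 0], "yaw": 0},
])

```text
t: 15.82
tcp_pos: [0.4625, -0.2044, 0.1662]
ee_rot: [[0.965, -0.261, -0.003], [-0.261, -0.965, 0.002], [-0.004, -0.001, -1.0]]
force: [0.6, -0.5, -0.1]
grip_width: 0.003
grip_force: 0.0
```

servo_tool([
  {"grip": -1, "delta_pos": [1.2, 0, 0], "yaw": 0},
  {"grip": -1, "delta_pos": [1.2, 0, 0], "yaw": 0},
  {"grip": -1, "delta_pos": [1.2, 0, 0], "yaw": 0},
  {"grip": -1, "delta_pos": [1.2, 0, 0], "yaw": 0},
])

```text
t: 16.32
tcp_pos: [0.5096, -0.2184, 0.1683]
ee_rot: [[0.965, -0.262, 0.001], [-0.262, -0.965, -0.0], [0.001, 0.0, -1.0]]
force: [-1.1, 1.0, 1.4]
grip_width: 0.004
grip_force: 0.8
```

servo_tool([
  {"grip": -1, "delta_pos": [1, 0, 0], "yaw": 0},
  {"grip": -1, "delta_pos": [0.7, 0, 0], "yaw": 0},
  {"grip": -1, "delta_pos": [0.5, 0, 0], "yaw": 0},
])

```text
t: 16.7
tcp_pos: [0.5301, -0.2239, 0.1677]
ee_rot: [[0.965, -0.262, -0.001], [-0.262, -0.965, 0.0], [-0.001, -0.0, -1.0]]
force: [-0.6, 0.7, -1.4]
grip_width: 0.005
grip_force: 0.6
```

servo_tool([
  {"grip": -1, "delta_pos": [0.3, 0, 0], "yaw": 0},
  {"grip": -1, "delta_pos": [0.3, 0, 0], "yaw": 0},
  {"grip": -1, "delta_pos": [0, 0, 0], "yaw": 0},
])

```text
t: 17.08
tcp_pos: [0.5359, -0.2256, 0.1679]
ee_rot: [[0.965, -0.262, 0.0], [-0.262, -0.965, -0.0], [0.0, 0.0, -1.0]]
force: [-0.6, -0.1, -0.8]
grip_width: 0.003
grip_force: 0.1
```

servo_tool([
  {"grip": -1, "delta_pos": [0.3, 0, 0], "yaw": 0},
  {"grip": -1, "delta_pos": [0.2, 0, 0], "yaw": 0},
])

```text
t: 17.32
tcp_pos: [0.5379, -0.226, 0.1676]
ee_rot: [[0.965, -0.261, -0.008], [-0.261, -0.965, 0.003], [-0.008, -0.001, -1.0]]
force: [-23.3, 1.7, 12.7]
grip_width: 0.005
grip_force: 11.6
```

That is the end stop, at 23 N. Backing off and checking.

servo_tool([
  {"grip": -1, "delta_pos": [-1, 0, 0], "yaw": 0},
  {"grip": -1, "delta_pos": [-3, 0, 0], "yaw": 0},
  {"grip": -1, "delta_pos": [-3, 0, 0], "yaw": 0},
  {"grip": -1, "delta_pos": [0, 0, -4], "yaw": 0},
  {"grip": -1, "delta_pos": [0, 0, -5], "yaw": 0},
])

```text
t: 17.95
tcp_pos: [0.4726, -0.2084, 0.2587]
ee_rot: [[0.965, -0.262, -0.001], [-0.262, -0.965, 0.0], [-0.001, -0.0, -1.0]]
force: [0.4, 0.2, 0.1]
grip_width: 0.004
grip_force: 0.0
```

servo_tool([
  {"grip": -1, "delta_pos": [0, 0, -4], "yaw": 0},
  {"grip": -1, "delta_pos": [0, 0, 0], "yaw": 0},
  {"grip": -1, "delta_pos": [0, 0, 0], "yaw": 0},
])

```text
t: 18.32
tcp_pos: [0.4728, -0.2083, 0.2974]
ee_rot: [[0.965, -0.262, -0.0], [-0.262, -0.965, -0.0], [-0.0, 0.0, -1.0]]
force: [-0.5, -0.0, -0.8]
grip_width: 0.008
grip_force: 0.0
```

```bash
python3 - <<'E'
from h import *
m=vision.camera_model("scene");im=vision.grab_frame("scene")[:,:,::-1]
o=np.array((.551,-.148,0));X=np.array((.9655,-.2604,0));Y=np.array((.2604,.9655,0))
for a in(.8,.9,1.):
    print(a,np.round(proj(m,o-.07*Y+X*.06*np.sin(a-.5)+[0,0,.054+.06*np.cos(a-.5)]),1))
cv2.imwrite("pics/c.png",cv2.resize(im[100:260,90:270],(720,600),interpolation=cv2.INTER_CUBIC))
E
```

```text
0.8 [140.3 167.8]
0.9 [138.  169.9]
1.0 [135.9 172.1]
```

View pics/c.png

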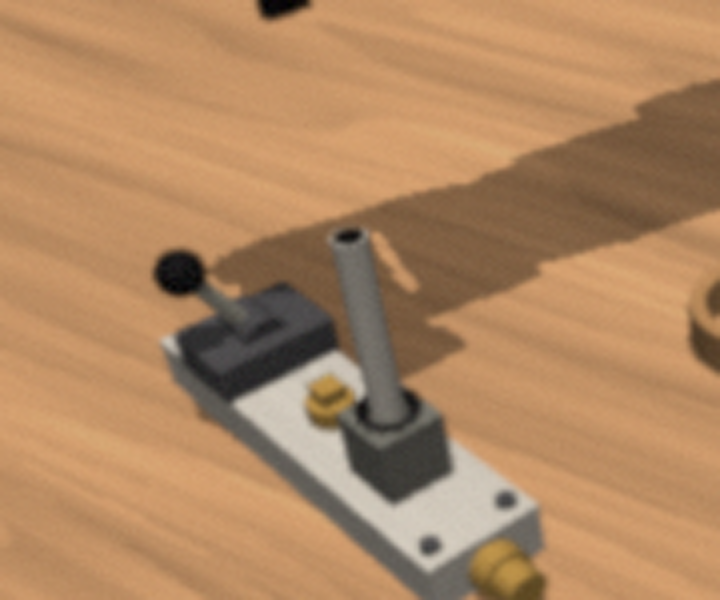

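The ball is at (135,172.5), which matches the lever fully on (predicted 135.9,172.1). The pipe still stands in the socket with its top at (177,163), and the robot is clear of everything.

```bash
python3 -c "
from bench import ctrl
print(ctrl.sign_off())"
```

```text
the job is handed in; nothing more can be done
None
```

The thin pipe is bottomed in the socket (about 49 mm deep, pressed down with roughly 14 N) and released, the valve lever is fully on against its stop, and the job is handed in at about 18 s; the sign-off gave no verdict.

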